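# Shut and latch the guard gate of the relay test bay

### The arm

A 6-joint arm with a two-finger parallel gripper is mounted at the origin on the work surface. World frame = base frame: x ahead of the robot, y to its left, z up, the work surface at z = 0. Lengths are in m, angles in rad, forces in N, time in s.
With the tool pointing down it reaches from about 0.35 to 0.775 m from the base axis. Payload 5.5 kg.
Tool frame: the origin (TCP) lies between the finger pads; the fingertips stand env.nose_length ahead of it and the grasp point (between the pads) lies 8 mm behind it (env.nose_length is the distance from the TCP to the fingertips, in m); z points along the fingers, y is the direction in which the jaws open and shut (so a half turn about z gives the same grasp; the last joint's range is limited). The gripper opens to 85 mm and grips with 20 to 120 N. Pads are 22 mm wide; open, the fingers measure 114 mm over their backs; the gripper's body (76 mm by 85 mm) begins 54 mm behind the grasp point. The pads swing forward as they close: fully open they stand 13 mm farther back than shut.
Start: joints at [1.079, 0.313, 0.046, 1.304, 0, 1.431], TCP at [0.198, 0.54, 0.242] pointing down, gripper open.
Joint ranges: [-2.76, 2.76], [-0.86, 1.69], [-1.03, 1.26], [-2.2, 2.34], [-1.47, 1.5], [-3.14, 3.14]. Speed limits (rad/s): [2.57, 2.57, 3.14, 3.14, 3.14, 3.14].

### API

Orientations are given as a unit quaternion [w, x, y, z].
In Python, from workcell import env gives the robot as it stands. The module is installed in compiled form; this text tells all that it offers.
- The arm moves only by the shell command python3 -m creep 'ROWS' [FORCE]. ROWS is a JSON object of lists of equal length, an entry for each row: "hand": the finger opening in mm, from 0 to 85.4; "delta_pos": the shift along the tool's x, y, z scaled (see below), a list of three; "turn": the turn about the tool's z scaled (see below). In form: {"hand": [hand, ...], "delta_pos": [[dx, dy, dz], ...], "turn": [turn, ...]}. A call has exactly 5 rows; each row shifts and turns the commanded pose from where the row before left it, along the tool's axes as they then stand; what a row does not reach is not made up. The controller multiplies each number of a shift by 0.8 m and each number of a turn by 5 degrees. A row lasts 1/12 s, in which the tool goes at most 41.7 mm and 7.16 degrees, less where a joint would pass 70% of its speed; a pose out of reach is approached as far as the arm can. A call with a number of a shift or a turn outside -1 to 1 is refused whole. A call with a gripper value outside its range is refused whole. The fingers move at their own pace and stop on an object; FORCE is the grip in N (left out, the last holds). Time passes only in rows, so rows that do not move let the fingers close, or fill a call up. It gives the time, the measured TCP pose, the force and the opening at its end, in the units of the state.
- env.get_state(): the state, without advancing time (a new reading comes with each control period).
- env.read_camera(name): name is "scene" or "top" or "wrist"; returns a dict with "pixels" (420x560x3 uint8, red, green, blue), "depth" (420x560 float32, m along the optical axis (not along the pixel's ray), 0 where there is no reading), "fx", "fy", "cx", "cy" (pixels), "D" ([k1, k2, p1, p2, k3] as OpenCV has them; the pictures are not rectified), "origin" and "orientation" of the camera in the world. Camera axes: x right, y down, z forward; pixel columns grow to the right and rows downward; lengths in m; the calibration is good to about 2 mm. A picture is of the moment at which its call begins.
- env.hand_in(): hands the job in, once; it reports no verdict.
Trained networks look in the newest picture that a camera, given by its name, has taken for a name from the list of things; names that differ only in an ending like _2 or _b are one class to them, and where a whole thing is asked for, a point or a joint stands for the part that bears it (a point fixed in the world has none). Each returns a list of dicts, best first, with "score" (0 to 1); they miss things now and then, are a little off and sometimes report something else, mostly with a low value. They report only what shows in the picture. A call takes as long as a camera call.
- env.find_in(camera, target): "location" ([row, column] in pixels, amid what is visible of it).
- env.pinpoint(camera, target): "location" ([row, column] in pixels: a listed point, or the origin of a listed thing).
The state is a dict: "clock": time; "joint_pos": joint angles; "qvel": joint speeds; "tau": joint torques, N m; "tcp_pos": TCP position; "orientation": TCP orientation; "wrist_force": force on the tool from outside, world axes, zero at the start; "ft_torque": the same for the moment, N m; "finger_gap": finger opening in m.
Only numpy, scipy, OpenCV 4.12 (cv2) and the standard library are available. Lean on these libraries where they do the work, as an engineer would, in place of code of your own. Each camera call takes 0.05 s, during which the arm holds its last target.

### The job

The guard gate of the clear-walled relay test bay stands open; shut it and latch it before the relay is energised. By the black ball knob on the gate's steel latch bar, lift the bar over the lip of the notched keeper plate, push the gate in against its sprung buffer, let the bar drop right down into the keeper's notch, and let go so that the keeper holds the gate. Work slowly and by feel: the keeper's setting varies and it must not be rammed or leaned on hard, and the loose things round the bay stay where they lie.

Things in the scene. Friction and masses are not known exactly. Their poses are not given: they have to be found in the camera images.
- latch_knob (a point): Centre of the black ball knob, 28 mm across, on an 8 mm stem on the latch bar: 40 mm above the bar's centre line, 225 mm from its pivot, near its tip, beyond the keeper. With the bar down it is 182 mm above the table. Its frame turns with the bar: y along the bar towards the pivot, x square to the gate in the closing direction. Gate top is 30 mm, the clear roof behind 42 mm below this centre.
- latch_bar (a joint): Angle (rad) of the latch bar about its pivot on the gate's outer face. 0: level, down on its rest pin; grows as the tip rises; stop at 0.22. Flat steel 270 long, 20 high, 8 mm thick, 0.3 to 0.5 kg; swings freely in a plane parallel to the gate and falls by its own weight. Its tip reaches 245 mm beyond the pivot, past the keeper plate, which lies 168 mm from the pivot.
- latch_pivot (a point): Pivot of the latch bar on the gate: 65 mm along the gate from the hinge axis, 11 mm in front of the gate's middle plane, 142 mm above the table, on the bar's centre line. x is square to the gate in the closing direction; y points along the gate towards the hinge.
- gate (a joint): Angle (rad) of the gate about its upright hinge. 0: nominally latched; grows as it swings out towards the robot. Light friction: it stays where left. Aluminium frame with clear pane, 220 mm from hinge axis to free edge, 12 mm thick, top at 152 mm. Below about 0.075 a sprung buffer 210 mm from the hinge pushes back, 0.35 N per mm; unlatched it springs out again.
- gate_hinge (a point): Point on the gate's upright hinge axis, at the left front post of the bay (seen from the robot), 142 mm above the table. x points into the bay, y along the bay's front from the keeper to the hinge, z up.
- keeper_post: Right front post of the bay (25 mm square aluminium, 140 mm high), which carries the keeper. Origin: nominal middle of the keeper's notch at the height of the latched bar's underside (132 mm above the table), 233 mm from the hinge axis along the closed gate and 11 mm in front of its middle plane. x points into the bay (closing direction), y towards the hinge, z up.
- keeper_lip (a point): Nominal middle of the top of the keeper's lip, 12 mm above the latched bar's underside. The keeper is a steel plate 8 mm thick (along y) with an upward-open notch 11 mm wide for the 8 mm bar, floor 2 mm below the latched bar. The lip, square, 14 mm thick, is on the robot's side of the notch; behind the notch a land of the same height, 11 mm deep. Axes as keeper_post.
- keeper_horn (a point): Nominal top of the keeper's horn, the overtravel stop behind the land, 50 mm above the latched bar's underside; rigid. Lip, notch, land and horn are one plate, clamped in slots and set anew each time up to 10 mm either way along x: this is NOT in the measured poses and must be felt or seen. A push on the keeper over 40 N would shift its setting: too hard.
- canister: Bystander: screw-top aluminium canister with a knurled lid, 60 mm across, 86 mm high; origin under its centre. Leave it alone.
- puck: Bystander: blue ceramic thermistor puck, 38 mm across, 13 mm high; origin under its centre. Leave it alone.
- end_stop_a: Bystander: steel DIN rail end stop, 50 x 10 x 36 mm; origin under its centre. Leave it alone.
- end_stop_b: Bystander: second steel DIN rail end stop, same shape; origin under its centre. Leave it alone.
- dial_knob: Bystander: black bakelite instrument knob, 36 mm across, 20 mm high; origin under its centre. Leave it alone.
- trip_flag: Bystander: matte red plastic trip indicator flag, 43 x 22 x 9 mm, lying flat; origin under its centre. Leave it alone.
- driver: Bystander: screwdriver, 170 mm long, lying on the table. Leave it alone.

How it is judged:
On the way, in this order (a step that is already met when the one before it is completed fails the run):
1. the latch bar is lifted (value of joint latch_bar above 0.06 rad), for 0.1 s.
2. the bar is down in the keeper's notch (value of joint latch_bar below 0.025 rad and value of joint gate below 0.053 rad), for 0.2 s.
At the end, for the whole second after the job is handed in: The gate is shut (gate angle below 0.053 rad, at rest) and the latch bar lies fully down (bar angle below 0.025 rad), which it can do there only in the keeper's notch, so that the keeper holds the gate against its buffer with nothing touching it (all of step 2 and velocity of joint gate between -0.05 and 0.05 rad/s).
It fails at once if something is forced against the keeper or its post with more than 40 N (contact force between keeper_post and anything else above 40 N).
It fails at once if a loose thing round the bay is disturbed (moved more than 20 mm) (distance of any of canister, puck, end_stop_a, end_stop_b, dial_knob, trip_flag, driver from where it was at the start of the episode above 0.02 m).
It also fails if it takes over 48 s, if anything falls off the work surface, if the arm or the gripper's body presses on something with over 40 N, if the wrist force passes 120 N, or if a joint passes its speed limit or range.

## Working session

There is one attempt and no reset: what is moved stays moved. The work goes in short steps, Python scripts to look and compute and a shell command to move; the robot and the scene stay as the last step left them, time stands still between calls to the robot, and variables do not carry over. Pictures are saved under pics/ and viewed, and the job is handed in when it is done.

```bash
mkdir -p pics; cat > h.py <<'E'
from workcell import env
import numpy as np, cv2
from scipy.spatial.transform import Rotation as R
def Rq(q): return R.from_quat([q[1],q[2],q[3],q[0]])
def cam(n,save=None):
    c=env.read_camera(n)
    if save: cv2.imwrite('pics/'+save,cv2.cvtColor(c['pixels'],cv2.COLOR_RGB2BGR))
    return c
def ray(c,rc):
    K=np.array([[c['fx'],0,c['cx']],[0,c['fy'],c['cy']],[0,0,1]])
    p=cv2.undistortPoints(np.array([[[rc[1],rc[0]]]],float),K,np.array(c['D'],float))[0,0]
    return np.array(c['origin']),Rq(c['orientation']).apply([p[0],p[1],1.0])
def atz(c,rc,z):
    o,d=ray(c,rc); return o+d*(z-o[2])/d[2]
def bydepth(c,rc,k=1):
    r,q=int(round(rc[0])),int(round(rc[1])); w=c['depth'][r-k:r+k+1,q-k:q+k+1]; w=w[w>0]
    o,d=ray(c,rc); return o+d*np.median(w) if len(w) else None
def tri(a,b):
    (o1,d1),(o2,d2)=a,b
    d1=d1/np.linalg.norm(d1);d2=d2/np.linalg.norm(d2)
    A=np.stack([d1,-d2],1);s=np.linalg.lstsq(A,o2-o1,rcond=None)[0]
    p,q=o1+d1*s[0],o2+d2*s[1]; return (p+q)/2,np.linalg.norm(p-q)
def proj(c,P):
    Ri=Rq(c['orientation']).inv(); K=np.array([[c['fx'],0,c['cx']],[0,c['fy'],c['cy']],[0,0,1]])
    x=Ri.apply(np.atleast_2d(P)-np.array(c['origin']))
    return cv2.projectPoints(x,np.zeros(3),np.zeros(3),K,np.array(c['D'],float))[0][:,0,::-1]
E
python3 - <<'E'
from h import *
np.set_printoptions(precision=4,suppress=True)
s=env.get_state(); print(s, env.nose_length)
cs={}
for n in ['scene','top','wrist']:
    c=cam(n,n+'0.png'); cs[n]=c; print(n,c['origin'],c['orientation'],c['fx'])
    for t in ['latch_knob','latch_pivot','gate_hinge','keeper_post','keeper_lip','keeper_horn','canister','puck','end_stop_a','dial_knob','trip_flag','driver']:
        r=env.pinpoint(n,t)
        for x in r[:2]:
            print(n,t,x, bydepth(c,x['location']) if 1 else 0)
E
```

```text
{'clock': 0.0, 'joint_pos': array([ 1.0794,  0.314 ,  0.045 ,  1.3036, -0.    ,  1.4312]), 'qvel': array([ 0.0001, -0.0013, -0.0001,  0.0004, -0.0012,  0.0005]), 'tau': array([ -0.0007, -48.0624,  29.8534,   0.0193,  -0.0005,  -0.    ]), 'tcp_pos': array([0.1979, 0.5393, 0.2414]), 'orientation': array([-0.0003,  0.175 ,  0.9846, -0.0009]), 'wrist_force': array([-0.0048,  0.6238, -0.0468]), 'ft_torque': array([ 0.0416, -0.0016, -0.0102]), 'finger_gap': 0.08548828298961907} 0.011
scene [1.067  0.2286 1.0292] [-0.1496  0.5105  0.816  -0.2261] 499.7192314894437
scene latch_knob {'location': [145.6, 209.9], 'score': 0.96} [ 0.5099 -0.1776  0.1908]
scene latch_pivot {'location': [218.8, 281.5], 'score': 0.56} [0.586  0.0285 0.1527]
scene gate_hinge {'location': [240.0, 296.9], 'score': 0.79} [0.613  0.0756 0.1453]
scene gate_hinge {'location': [220.6, 280.2], 'score': 0.28} [0.5907 0.0278 0.1522]
scene keeper_post {'location': [202.3, 201.6], 'score': 0.56} [ 0.609  -0.1491  0.1248]
scene keeper_lip {'location': [196.5, 198.0], 'score': 0.83} [ 0.5355 -0.2172  0.0008]
scene keeper_horn {'l
[... 1597 characters left out ...]
185.7, 353.9], 'score': 0.31} [ 0.6357 -0.1767  0.0107]
top puck {'location': [158.4, 233.7], 'score': 0.68} [0.7151 0.1744 0.0103]
top end_stop_a {'location': [202.5, 393.9], 'score': 0.55} [ 0.5838 -0.2862  0.035 ]
top end_stop_a {'location': [213.9, 245.8], 'score': 0.52} [0.5514 0.1353 0.01  ]
top dial_knob {'location': [189.5, 238.8], 'score': 0.52} [0.6209 0.1559 0.0198]
top trip_flag {'location': [249.3, 241.9], 'score': 0.57} [0.4498 0.1449 0.0065]
top driver {'location': [266.2, 404.1], 'score': 0.63} [ 0.4045 -0.3197  0.0028]
wrist [0.1265 0.5662 0.3755] [0.1245 0.8104 0.566  0.0864] 308.2150945402725
wrist trip_flag {'location': [413.3, 96.1], 'score': 0.68} [0.4482 0.1465 0.0072]
```

View pics/scene0.png

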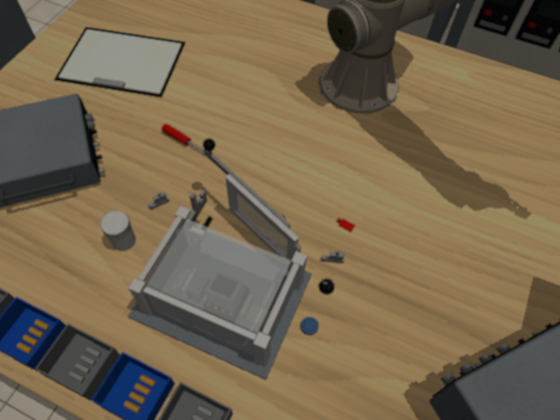

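View pics/top0.png

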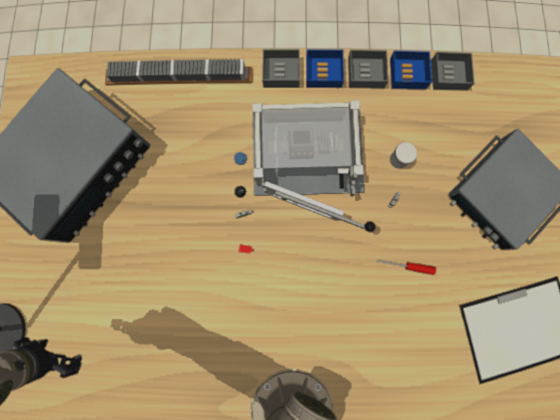

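```bash
python3 - <<'E'
import cv2
a=cv2.imread('pics/scene0.png')[130:270,160:340];b=cv2.imread('pics/top0.png')[160:250,240:400]
cv2.imwrite('pics/sc.png',cv2.resize(a,None,fx=4,fy=4,interpolation=cv2.INTER_CUBIC))
cv2.imwrite('pics/tc.png',cv2.resize(b,None,fx=5,fy=5,interpolation=cv2.INTER_CUBIC))
E
```

```text
(no output)
```

View pics/sc.png

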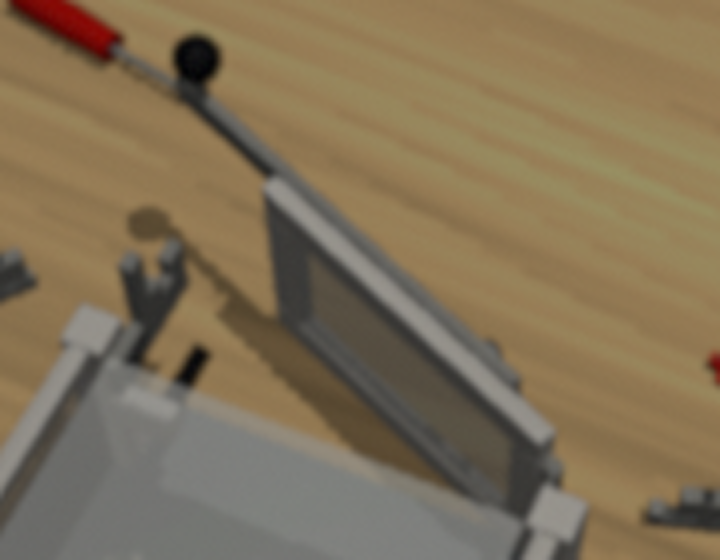

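View pics/tc.png

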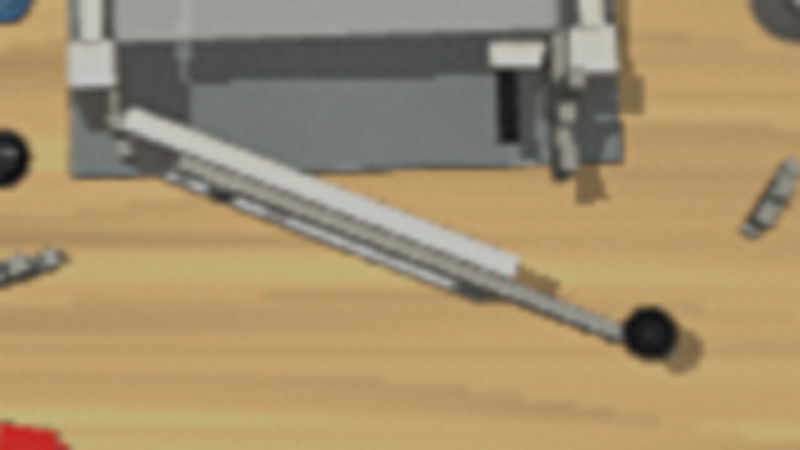

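```bash
cat > m.py <<'E'
from h import *
np.set_printoptions(precision=4,suppress=True)
s=cam('scene');S={t:env.pinpoint('scene',t) for t in ['latch_knob','latch_pivot','gate_hinge','keeper_post','keeper_lip','keeper_horn']}
t=cam('top');T={k:env.pinpoint('top',k) for k in S}
for k in S:
    for a in S[k][:2]:
        for b in T[k][:2]:
            p,e=tri(ray(s,a['location']),ray(t,b['location']))
            if e<.01: print(k,p,'err',e,a['score'],b['score'])
E
python3 m.py
```

```text
latch_knob [ 0.5086 -0.1834  0.1915] err 0.00037974809793850866 0.57 0.96
gate_hinge [0.6179 0.0752 0.1533] err 0.00530150284909479 0.89 0.89
keeper_post [ 0.6136 -0.1566  0.1261] err 0.00948539680709051 0.95 0.89
keeper_lip [ 0.602  -0.1587  0.1418] err 0.0018437219871105708 0.56 0.69
```

The top view shows the knob at (370,226), the gate open about 20°, and the keeper plate near (354,188) beside the right post. The scene view shows the keeper prongs at about (193–203,195). I'll fit the bay frame and plan the approach.

```bash
cat > plan.py <<'E'
import sys,json
from h import *
# usage: plan(target xyz, target tool-y yaw deg, nrows, start pose override)
def plan(p1,yaw1,n,p0=None,yaw0=None):
    s=env.get_state()
    if p0 is None:p0=s['tcp_pos']
    if yaw0 is None:
        y=Rq(s['orientation']).as_matrix()[:,1]; yaw0=np.degrees(np.arctan2(y[1],y[0]))
    dt=-(yaw1-yaw0)/n # turn about tool z (down)
    step=(np.array(p1)-p0)/n; out=[]
    yaw=yaw0
    for i in range(n):
        a=np.radians(yaw); ty=np.array([np.cos(a),np.sin(a),0]); tx=np.array([-np.sin(a),np.cos(a),0])*1.0
        # tool axes: z down, y=ty, x = y×z
        tz=np.array([0,0,-1.]); tx=np.cross(ty,tz)
        d=[step@tx,step@ty,step@tz]; out.append(([round(v/0.8,4) for v in d],round(dt/5,3))); yaw-=dt
    for k in range(0,n,5):
        print(json.dumps([o[0] for o in out[k:k+5]]),[o[1] for o in out[k:k+5]])
    print('step mm',np.linalg.norm(step)*1e3,'turn',dt)
E
python3 - <<'E'
from h import *
from plan import plan
np.set_printoptions(precision=4,suppress=True)
s=cam('scene');t=cam('top')
for nm,a,b in [('hingepost',(258.75,298.75),(172.6,258.6)),('keeppost',(212,182.5),(169.6,358.4)),('knob',(145,209.3),(226.6,370))]:
    print(nm,tri(ray(s,a),ray(t,b)),atz(t,b,.14),atz(s,a,.14))
w=cam('wrist'); st=env.get_state(); T=Rq(st['orientation'])
print('cam in tool',T.inv().apply(np.array(w['origin'])-st['tcp_pos']), (T.inv()*Rq(w['orientation'])).as_matrix())
a=cv2.imread('pics/scene0.png')[180:235,170:225];b=cv2.imread('pics/top0.png')[162:202,330:375]
cv2.imwrite('pics/sc2.png',np.hstack([cv2.resize(a,(400,400),interpolation=cv2.INTER_CUBIC),cv2.resize(b,(400,400),interpolation=cv2.INTER_CUBIC)]))
plan([.508,-.183,.28],-20.6,20)
E
```

```text
hingepost (array([0.6453, 0.0927, 0.1352]), np.float64(0.003926361419793097)) [0.6449 0.0904 0.14  ] [0.647  0.0952 0.14  ]
keeppost (array([ 0.6544, -0.1684,  0.1381]), np.float64(0.0025037914237964966)) [ 0.6545 -0.1693  0.14  ] [ 0.655  -0.1663  0.14  ]
knob (array([ 0.5018, -0.1873,  0.1792]), np.float64(0.004145076354883406)) [ 0.506  -0.1967  0.14  ] [ 0.4753 -0.2043  0.14  ]
cam in tool [ 0.0764  0.0001 -0.1332] [[ 0.0002 -0.9541 -0.2996]
 [ 1.      0.0005 -0.0009]
 [ 0.001  -0.2996  0.9541]]
[[-0.0337, -0.0357, -0.0024], [-0.0365, -0.033, -0.0024], [-0.0389, -0.03, -0.0024], [-0.0412, -0.0268, -0.0024], [-0.0432, -0.0235, -0.0024]] [np.float64(0.904), np.float64(0.904), np.float64(0.904), np.float64(0.904), np.float64(0.904)]
[[-0.0449, -0.02, -0.0024], [-0.0463, -0.0164, -0.0024], [-0.0475, -0.0127, -0.0024], [-0.0483, -0.0089, -0.0024], [-0.0489, -0.0051, -0.0024]] [np.float64(0.904), np.float64(0.904), np.float64(0.904), np.float64(0.904), np.float64(0.904)]
[[-0.0491, -0.0012, -0.0024], [-0.0491, 0.0027, -0.0024], [-0.0487, 0.0065, -0.0024], [-0.0481, 0.0103, -0.0024], [-0.0471, 0.0141, -0.0024]] [np.float64(0.904), np.float64(0.904), np.float64(0.904), np.float64(0.904), np.float64(0.904)]
[[-0.0458, 0.0178, -0.0024], [-0.0443, 0.0213, -0.0024], [-0.0425, 0.0248, -0.0024], [-0.0404, 0.028, -0.0024], [-0.038, 0.0311, -0.0024]] [np.float64(0.904), np.float64(0.904), np.float64(0.904), np.float64(0.904), np.float64(0.904)]
step mm 39.365957704953374 turn 4.5222232419883905
```

View pics/sc2.png

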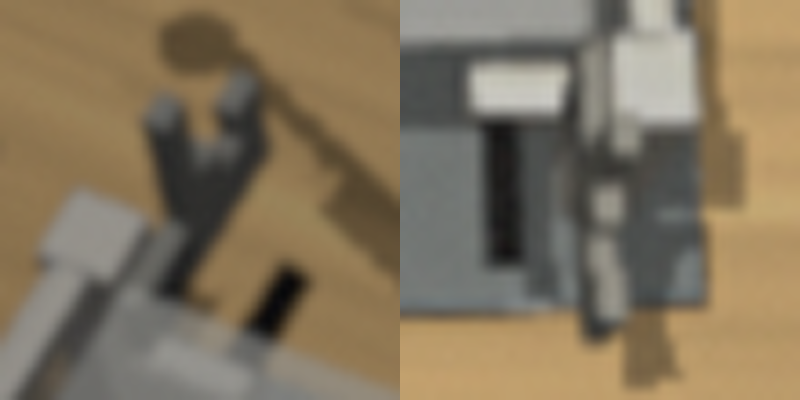

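Left crop: horn at left and lip at upper right, with the notch between. Right crop: the keeper plate runs down from the post. The bay yaw is about 2°. I'll move to a viewing pose above the knob.

```bash
python3 -m creep '{"hand":[85,85,85,85,85],"delta_pos":[[-0.034,-0.036,-0.0025],[-0.0365,-0.033,-0.0025],[-0.039,-0.030,-0.0025],[-0.041,-0.027,-0.0025],[-0.043,-0.0235,-0.0025]],"turn":[0.9,0.9,0.9,0.9,0.9]}' 30
python3 -m creep '{"hand":[85,85,85,85,85],"delta_pos":[[-0.045,-0.020,-0.0025],[-0.046,-0.0165,-0.0025],[-0.0475,-0.0125,-0.0025],[-0.048,-0.009,-0.0025],[-0.049,-0.005,-0.0025]],"turn":[0.9,0.9,0.9,0.9,0.9]}'
python3 -m creep '{"hand":[85,85,85,85,85],"delta_pos":[[-0.049,-0.001,-0.0025],[-0.049,0.0025,-0.0025],[-0.0485,0.0065,-0.0025],[-0.048,0.0105,-0.0025],[-0.047,0.014,-0.0025]],"turn":[0.9,0.9,0.9,0.9,0.9]}'
python3 - <<'E'
from plan import *
plan([.508,-.183,.28],-20.6,5)
E
```

```text
clock: 3.22
tcp_pos: [0.2758, 0.3573, 0.2524]
orientation: [0.0, 0.365, 0.931, 0.0]
wrist_force: [1.2, 0.0, -0.1]
finger_gap: 0.0851
clock: 3.63
tcp_pos: [0.3537, 0.177, 0.2627]
orientation: [0.0, 0.54, 0.842, 0.0]
wrist_force: [-0.1, 0.5, -0.1]
finger_gap: 0.0851
clock: 4.05
tcp_pos: [0.4321, -0.0032, 0.2727]
orientation: [0.0, 0.694, 0.72, 0.0]
wrist_force: [0.6, 0.9, -0.2]
finger_gap: 0.0851
[[-0.0456, 0.0173, -0.0018], [-0.0441, 0.0209, -0.0018], [-0.0423, 0.0243, -0.0018], [-0.0403, 0.0276, -0.0018], [-0.038, 0.0307, -0.0018]] [np.float64(0.908), np.float64(0.908), np.float64(0.908), np.float64(0.908), np.float64(0.908)]
step mm 39.06578144463571 turn 4.540160365280206
```

```bash
python3 -m creep '{"hand":[85,85,85,85,85],"delta_pos":[[-0.0455,0.0175,-0.002],[-0.044,0.021,-0.002],[-0.0425,0.0245,-0.002],[-0.040,0.0275,-0.002],[-0.038,0.0305,-0.002]],"turn":[0.9,0.9,0.9,0.9,0.9]}'
python3 - <<'E'
from h import *
np.set_printoptions(precision=4,suppress=True)
print(env.get_state()['tcp_pos'])
c=cam('wrist','w1.png')
print(c['origin'])
for t in ['latch_knob','latch_pivot','keeper_lip','keeper_horn','gate_hinge']:
    for x in env.pinpoint('wrist',t)[:2]: print(t,x,bydepth(c,x['location']), atz(c,x['location'],.182), atz(c,x['location'],.144))
E
```

```text
clock: 4.47
tcp_pos: [0.5092, -0.1824, 0.2804]
orientation: [0.0, 0.821, 0.571, 0.0]
wrist_force: [1.0, 0.7, -0.7]
finger_gap: 0.0851
[ 0.5092 -0.1824  0.2804]
[ 0.5358 -0.1107  0.4136]
latch_knob {'location': [220.9, 273.9], 'score': 0.64} [ 0.506  -0.1817  0.1962] [ 0.5041 -0.1864  0.182 ] [ 0.4989 -0.1988  0.144 ]
keeper_lip {'location': [133.1, 370.8], 'score': 0.61} [ 0.6034 -0.1533  0.1455] [ 0.5942 -0.1475  0.182 ] [ 0.6038 -0.1536  0.144 ]
keeper_horn {'location': [118.0, 433.1], 'score': 0.64} [ 0.6565 -0.1604  0.1417] [ 0.6386 -0.153   0.182 ] [ 0.6554 -0.16    0.144 ]
```

View pics/w1.png

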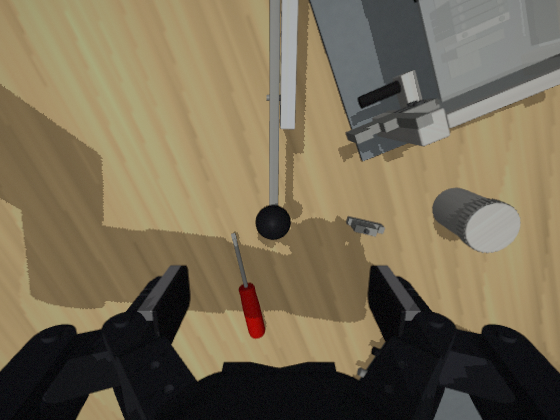

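Wrist view: knob at (row 221, col 274), bar running straight up the image so the yaw matches, and the keeper at about (133,370). I'll zoom in on the keeper.

```bash
python3 - <<'E'
import cv2
a=cv2.imread('pics/w1.png')[90:170,330:450]
cv2.imwrite('pics/w1z.png',cv2.resize(a,None,fx=6,fy=6,interpolation=cv2.INTER_CUBIC))
from plan import *
plan([.5055,-.1855,.210],-20.6,5)
E
```

```text
[[-0.0016, -0.0002, 0.0175], [-0.0016, -0.0001, 0.0175], [-0.0016, -0.0001, 0.0175], [-0.0016, -0.0001, 0.0175], [-0.0016, -0.0001, 0.0175]] [np.float64(0.02), np.float64(0.02), np.float64(0.02), np.float64(0.02), np.float64(0.02)]
step mm 14.09442819578571 turn 0.09852943735350408
```

View pics/w1z.png

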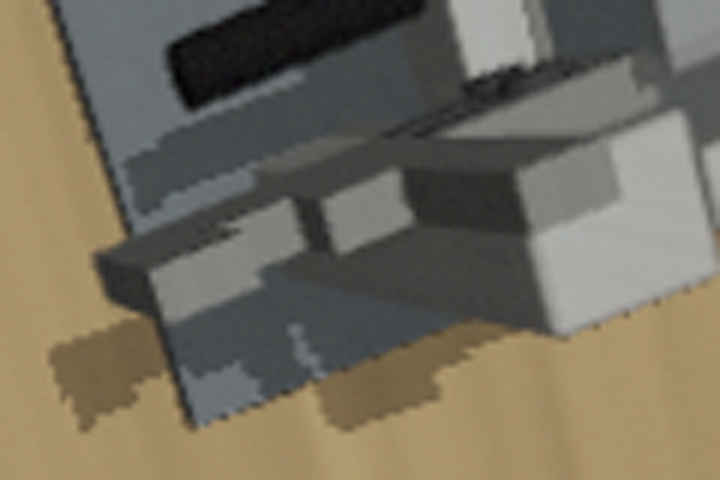

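```bash
cat > k.py <<'E'
from h import *
np.set_printoptions(precision=4,suppress=True)
# bay frame
yaw=np.arctan2(0.0093,0.261); xh=np.array([np.cos(yaw),np.sin(yaw)]);yh=np.array([-np.sin(yaw),np.cos(yaw)])
E
python3 - <<'E'
from k import *
c=cam('wrist')
f=lambda u,v:(90+v/6,330+u/6)
for n,(u,v),z in [('lip front',(158,295),.144),('lip back',(300,225),.144),('land front',(330,225),.144),('land back',(408,205),.144),('horn front',(527,200),.182),('horn back',(617,180),.182),('lip front bottomcorner',(175,322),.144)]:
    p=atz(c,f(u,v),z)[:2]; d=bydepth(c,f(u,v)); print(n,p,'x\' y\'',p@xh,p@yh, d, d[:2]@xh)
h=np.array([.6175,.0755]);print('hinge',h@xh,h@yh); n=np.array([.504,-.1864]);print('knob',n@xh,n@yh)
E
```

```text
lip front [ 0.5897 -0.1507] x' y' 0.5839136764413076 -0.17161513684920135 [ 0.5904 -0.1513  0.1403] 0.5846475922250922
lip back [ 0.6109 -0.1483] x' y' 0.605230440704324 -0.169991361954924 [ 0.6145 -0.1502  0.1314] 0.6087344988865111
land front [ 0.6148 -0.1498] x' y' 0.6091095630772441 -0.17158513534802314 [ 0.6147 -0.1497  0.1443] 0.6090093834153782
land back [ 0.6257 -0.1509] x' y' 0.6198996975988168 -0.1731066741150788 [ 0.6251 -0.1507  0.1457] 0.6193508231720177
horn front [ 0.6263 -0.1492] x' y' 0.6205537759563752 -0.17141841401929475 [ 0.6261 -0.1491  0.1823] 0.6204185386184633
horn back [ 0.6367 -0.1507] x' y' 0.6309778265851701 -0.1732408499138264 [ 0.636  -0.1503  0.1837] 0.6302335942011765
lip front bottomcorner [ 0.5909 -0.1552] x' y' 0.5850070894631855 -0.17612590430793312 [ 0.5907 -0.155   0.1451] 0.5847767063488161
hinge 0.6197968913506573 0.053463197361002454
knob 0.49704272523438875 -0.20422901187532574
```

```bash
python3 -m creep '{"hand":[70,70,70,70,70],"delta_pos":[[-0.0015,0,0.0175],[-0.0015,0,0.0175],[-0.0015,0,0.0175],[-0.0015,0,0.0175],[-0.0015,0,0.0175]],"turn":[0,0,0,0,0]}'
python3 - <<'E'
from h import *
np.set_printoptions(precision=4,suppress=True)
c=cam('wrist','w2.png')
for x in env.pinpoint('wrist','latch_knob')[:2]: print(x,atz(c,x['location'],.182))
E
```

```text
clock: 5.23
tcp_pos: [0.5065, -0.1844, 0.2103]
orientation: [0.0, 0.819, 0.574, 0.0]
wrist_force: [-0.1, -0.1, 0.0]
finger_gap: 0.0698
{'location': [256.1, 276.1], 'score': 0.57} [ 0.5046 -0.186   0.182 ]
```

View pics/w2.png

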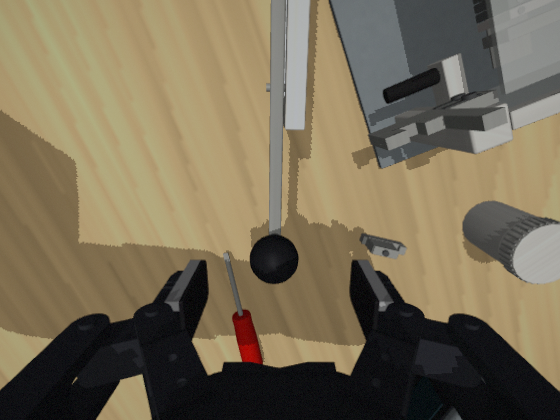

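The keeper is measured at x' = lip front 0.584, notch 0.598–0.609, horn face 0.620, so it is set about 5 mm outwards. The knob sits almost centred between the fingers at pixel (256,276). Descending onto it.

```bash
python3 -m creep '{"hand":[70,70,70,70,70],"delta_pos":[[-0.0015,-0.001,0.012],[-0.001,-0.0005,0.012],[0,0,0.012],[0,0,0.012],[0,0,0]],"turn":[0.15,0,0,0,0]}' 30
python3 -m creep '{"hand":[24,24,24,24,24],"delta_pos":[[0,0,0],[0,0,0],[0,0,0],[0,0,0],[0,0,0]],"turn":[0,0,0,0,0]}' 30
python3 - <<'E'
from h import *
np.set_printoptions(precision=4,suppress=True)
c=cam('wrist','w3.png'); s=env.get_state();print(s['tcp_pos'],s['orientation'],s['wrist_force'],s['finger_gap'],s['clock'])
E
```

```text
clock: 5.75
tcp_pos: [0.5038, -0.1867, 0.1696]
orientation: [-0.002, 0.824, 0.567, -0.001]
wrist_force: [-0.5, -0.3, -0.2]
finger_gap: 0.0698
clock: 6.17
tcp_pos: [0.5053, -0.1877, 0.1725]
orientation: [0.001, 0.824, 0.567, 0.0]
wrist_force: [0.5, 0.2, 1.9]
finger_gap: 0.0262
[ 0.5054 -0.1877  0.1725] [0.0006 0.8237 0.567  0.0003] [0.0255 0.5824 1.7692] 0.026482506054426907 6.2167
```

View pics/w3.png

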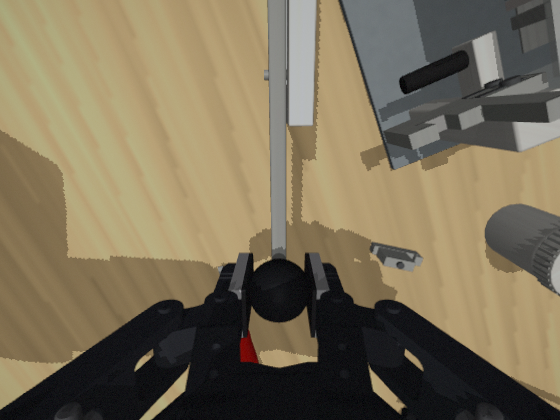

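Knob is held centrally (gap 26 mm). Lifting the bar along its arc.

```bash
python3 -m creep '{"hand":[24,24,24,24,24],"delta_pos":[[0.0014,0,-0.0073],[0.0016,0,-0.0073],[0.0018,0,-0.0073],[0.002,0,-0.0073],[0.0022,0,-0.0073]],"turn":[0,0,0,0,0]}' 40
python3 - <<'E'
from k import *
c=cam('wrist','w4.png'); s=env.get_state();print(s['tcp_pos'],s['orientation'],s['wrist_force'],s['finger_gap'],s['clock'])
n=cam('scene','s4.png'); a=cv2.imread('pics/s4.png')[100:300,130:340]
cv2.imwrite('pics/s4z.png',np.hstack([cv2.resize(a,(420,400)),cv2.imread('pics/w4.png')[:400,180:560]]))
print([ (x,bydepth(n,x['location'])) for x in env.pinpoint('scene','latch_knob')[:1]])
E
```

```text
clock: 6.63
tcp_pos: [0.5073, -0.1806, 0.2016]
orientation: [-0.0, 0.824, 0.567, -0.0]
wrist_force: [0.2, -2.0, -1.3]
finger_gap: 0.0257
[ 0.5079 -0.1805  0.2028] [0.0005 0.8236 0.5672 0.0004] [-0.5518 -1.5067 -0.9831] 0.025696568018625444 6.6833
[({'location': [138.2, 208.2], 'score': 0.78}, array([ 0.5147, -0.1757,  0.2213]))]
```

View pics/s4z.png

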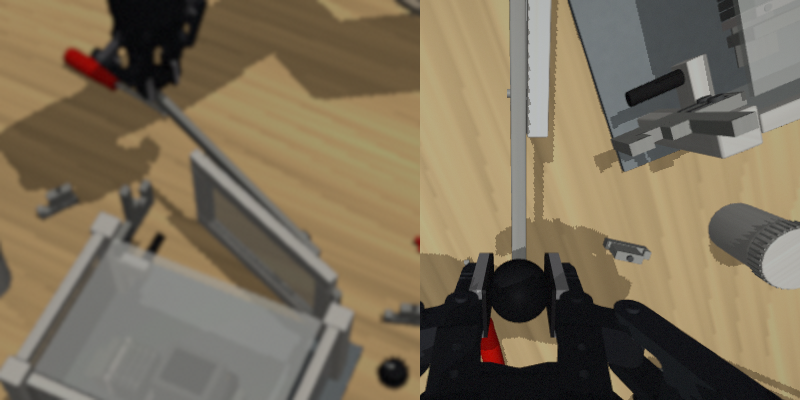

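The bar is lifted (about 0.135 rad) with the knob still in the jaws. Swinging the gate in along its arc, first to just short of the lip.

```bash
python3 -m creep '{"hand":[24,24,24,24,24],"delta_pos":[[-0.0002,0.0088,0],[-0.0002,0.0088,0],[-0.0002,0.0088,0],[-0.0002,0.0088,0],[-0.0002,0.0088,0]],"turn":[-0.286,-0.286,-0.286,-0.286,-0.286]}'
cat > st.py <<'E'
from k import *
def st():
    s=env.get_state();p=s['tcp_pos'];y=Rq(s['orientation']).as_matrix()[:,1];ty=np.arctan2(y[1],y[0])
    print('tcp',p,'bay xy',p[:2]@xh,p[:2]@yh,'gamma',yaw-ty,'F',s['wrist_force'],'Fbay',s['wrist_force'][:2]@xh,s['wrist_force'][:2]@yh,'gap',s['finger_gap'],s['clock'])
if __name__=='__main__': st()
E
python3 st.py
python3 -c "
from h import *
c=cam('wrist','w5.png')"
```

```text
clock: 7.2
tcp_pos: [0.5415, -0.1928, 0.2007]
orientation: [-0.0, 0.786, 0.618, -0.0]
wrist_force: [-0.6, -2.9, -1.9]
finger_gap: 0.0258
tcp [ 0.5415 -0.1928  0.2007] bay xy 0.5342999277885246 -0.211955309426401 gamma 0.27330456848390916 F [-0.6333 -2.8758 -1.8875] Fbay -0.7353285767477138 -2.8514214999075134 gap 0.025751633200773325 7.2
```

View pics/w5.png

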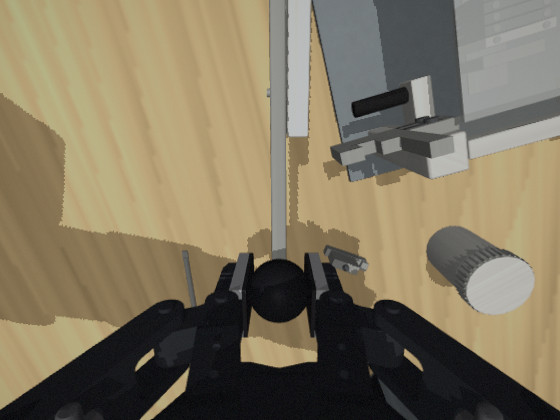

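The gate follows; forces are about 3 N. Continuing.

```bash
python3 -m creep '{"hand":[24,24,24,24,24],"delta_pos":[[-0.0005,0.0088,0],[-0.0005,0.0088,0],[-0.0005,0.0088,0],[-0.0004,0.0088,0],[-0.0004,0.0088,0]],"turn":[-0.286,-0.286,-0.286,-0.286,-0.286]}'
python3 st.py
python3 -c "
from h import *
c=cam('wrist','w6.png')"
```

```text
clock: 7.67
tcp_pos: [0.5756, -0.2001, 0.2007]
orientation: [-0.001, 0.746, 0.666, 0.001]
wrist_force: [1.1, 2.0, -4.2]
finger_gap: 0.026
tcp [ 0.5756 -0.2001  0.2007] bay xy 0.5681523471063519 -0.2204382028698583 gamma 0.1478884468181353 F [ 1.0892  2.01   -4.1797] Fbay 1.1601136427471193 1.9699681379400489 gap 0.026023744100406882 7.6667
```

View pics/w6.png

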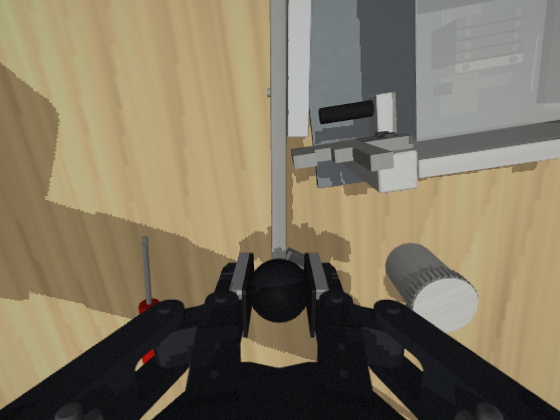

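Wrist view: the bar's inner edge (col 287) is just before the lip (col 292, row 158). I'll check the heights and re-measure the keeper.

```bash
python3 - <<'E'
from st import *
c=cam('wrist')
a=cv2.imread('pics/w6.png')[125:200,260:420]
cv2.imwrite('pics/w6z.png',cv2.resize(a,None,fx=5,fy=5,interpolation=cv2.INTER_CUBIC))
for r in (30,100,150,155,160,200,230): 
    p=bydepth(c,(r,279)); print(r,p,p[:2]@xh,p[:2]@yh)
print('row157 across')
for q in range(292,400,4):
    p=bydepth(c,(156,q),0)
    if p is not None: print(q,p[2],p[:2]@xh,p[:2]@yh)
st()
E
```

```text
30 [ 0.5899 -0.0869  0.1659] 0.5864531818725308 -0.10783320914522118
100 [ 0.5864 -0.1184  0.1711] 0.5818318286006083 -0.13917493734621622
150 [ 0.5837 -0.1424  0.1735] 0.5783044152549982 -0.16312994280435522
155 [ 0.5835 -0.1448  0.1746] 0.5779506556066384 -0.16551428165813292
160 [ 0.5832 -0.1473  0.1747] 0.5775815675630186 -0.1680234456215529
200 [ 0.5809 -0.1679  0.1771] 0.5745668271891636 -0.18848661873496106
230 [ 0.5791 -0.1838  0.1796] 0.5722364590451778 -0.20429081661294676
row157 across
292 0.14478946867703105 0.585238590745034 -0.1710486400457359
296 0.14546422990586375 0.5876233397093632 -0.17131228454925
300 0.14569818344977362 0.5900132619234846 -0.1716352623294521
304 0.14513958994760393 0.5924476086644966 -0.17206994015848032
308 0.14541212022453032 0.5948323561374312 -0.17238749225000263
312 0.1447163839510255 0.5972963429680129 -0.17284516232008168
316 0.13164501032403572 0.6010404135081537 -0.17513075635595038
320 0.1314913144018212 0.6036346373032553 -0.17553649794986653
324 0.13157831818307633 0.6062016497493744 -0.1759065869770418
328 0.131504777377208 0.6087884
[... 603 characters left out ...]
0.1847055939211425 0.6202990219550464 -0.1709846378848586
372 0.1840610668431666 0.6223731517564782 -0.17138040006905175
376 0.1842737042837761 0.6242118793028566 -0.1716278589831734
380 0.18389296509062128 0.6262256471892976 -0.1719800860196654
384 0.1826093106042764 0.6285354692428382 -0.17249609856086995
388 0.1826701550833308 0.6304321369530002 -0.1727728108364166
392 0.1412496272665105 0.6465744927627107 -0.18066314902993805
396 0.14177403571420186 0.6488261340016117 -0.18093241278762598
tcp [ 0.5762 -0.2002  0.2006] bay xy 0.5686899143533515 -0.2206029106672014 gamma 0.14876201234131037 F [ 0.2344  2.0853 -3.599 ] Fbay 0.3084920362457104 2.075669153619871 gap 0.02572588969512949 7.7667
```

View pics/w6z.png

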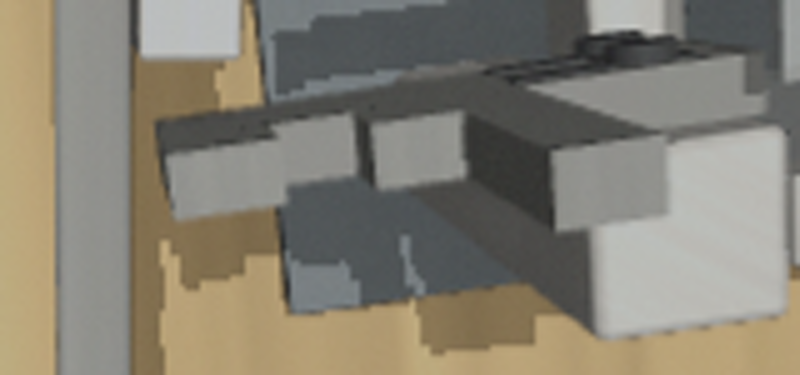

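The bar underside is about 10 mm above the lip. The bar is at x'=0.5776 and the notch centre at 0.6035, so it needs 26 mm of travel at the keeper. I'll do most of that, then look again.

```bash
python3 -m creep '{"hand":[24,24,24,24,24],"delta_pos":[[0,0.0076,0],[0,0.0076,0],[0,0.0076,0],[0,0.0076,0],[0,0.0045,0]],"turn":[-0.245,-0.245,-0.245,-0.245,-0.145]}'
cat > rel.py <<'E'
from st import *
import sys
c=cam('wrist',sys.argv[1])
rows=range(110,200,6)
for r in rows:
    l=[]
    for q in range(240,420,2):
        p=bydepth(c,(r,q),0)
        if p is not None: l.append((q,p[:2]@xh,p[:2]@yh,p[2]))
    l=np.array(l)
    m=(l[:,3]>.152)&(l[:,3]<.2)&(l[:,1]<.615)&(l[:,0]<310)
    b=l[m]
    if len(b): print(r,'bar x',b[:,1].min(),b[:,1].max(),'mid',(b[:,1].min()+b[:,1].max())/2,"y'",b[:,2].mean(),'ztop',np.median(b[:,3]))
st()
E
python3 rel.py w7.png
```

```text
clock: 8.18
tcp_pos: [0.6032, -0.2028, 0.2009]
orientation: [-0.0, 0.712, 0.702, -0.0]
wrist_force: [-2.1, 2.8, -3.6]
finger_gap: 0.0258
110 bar x 0.5953732854777858 0.61484669003425 mid 0.6051099877560179 y' -0.14669932660726748 ztop 0.15427455986419397
116 bar x 0.5962126432899066 0.6147625938671023 mid 0.6054876185785045 y' -0.14976766607500205 ztop 0.15417877964270707
122 bar x 0.5960612177140583 0.6146731264767713 mid 0.6053671720954148 y' -0.15284829381485257 ztop 0.15437273441236266
128 bar x 0.5958613050022892 0.6146332956819915 mid 0.6052473003421404 y' -0.15596501886075448 ztop 0.15419517469459054
134 bar x 0.595733639613816 0.614598392702494 mid 0.6051660161581549 y' -0.15909190020125252 ztop 0.15424232400056906
140 bar x 0.5955355520616775 0.6016736013033128 mid 0.5986045766824952 y' -0.16101297170941156 ztop 0.17324605989551561
146 bar x 0.5954186520654036 0.6015541965617084 mid 0.5984864243135559 y' -0.16398566524219563 ztop 0.17345883442092155
152 bar x 0.5952497985647807 0.601401816739083 mid 0.5983258076519318 y' -0.1669099564756615 ztop 0.17416591251927674
158 bar x
[... 325 characters left out ...]
ztop 0.1749522921896717
176 bar x 0.594582844662168 0.6008283151947376 mid 0.5977055799284527 y' -0.1791648123194665 ztop 0.17536892495992482
182 bar x 0.594419664628793 0.6006775665300335 mid 0.5975486155794132 y' -0.1822088641028989 ztop 0.1760558726549539
188 bar x 0.5942285070337898 0.6005338986302209 mid 0.5973812028320054 y' -0.18533268172976092 ztop 0.17623504881063234
194 bar x 0.5940454073403696 0.6003839662033928 mid 0.5972146867718813 y' -0.188430143533476 ztop 0.1769007076065639
tcp [ 0.6036 -0.2029  0.2008] bay xy 0.5959823592030404 -0.2242240516420939 gamma 0.05046032672009721 F [-0.9107  3.5758 -4.3929] Fbay -0.7827988613968547 3.605992992957209 gap 0.025939079984668847 8.2333
```

View pics/w7.png

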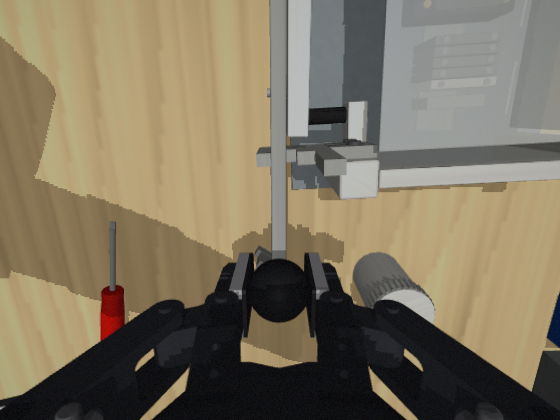

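The bar mid is at 0.598, so 5.4 mm remain. Moving slowly.

```bash
python3 -m creep '{"hand":[24,24,24,24,24],"delta_pos":[[0.0004,0.0016,0],[0.0004,0.0016,0],[0.0004,0.0016,0],[0.0004,0.0016,0],[0.0003,0.0016,0]],"turn":[-0.053,-0.053,-0.053,-0.053,-0.053]}'
python3 - <<'E'
from st import *
c=cam('wrist','w8.png')
for r in (148,150,152,154,156,158,160,162):
    o=[]
    for q in range(248,345):
        p=bydepth(c,(r,q),0)
        if p is not None:o.append((q,p[:2]@xh,p[2],p[:2]@yh))
    o=np.array(o); j=np.where(np.abs(np.diff(o[:,2]))>.004)[0]
    print(r,[(int(o[i,0]),round(o[i,1],4),round(o[i,2],3),'->',round(o[i+1,1],4),round(o[i+1,2],3)) for i in j])
st()
a=cv2.imread('pics/w8.png')[100:220,220:380]
cv2.imwrite('pics/w8z.png',cv2.resize(a,None,fx=5,fy=5,interpolation=cv2.INTER_CUBIC))
E
```

```text
clock: 8.65
tcp_pos: [0.6091, -0.2027, 0.2016]
orientation: [0.001, 0.705, 0.709, -0.001]
wrist_force: [-3.3, -4.2, -2.1]
finger_gap: 0.0261
148 [(251, np.float64(0.5735), np.float64(0.0), '->', np.float64(0.5851), np.float64(0.12)), (270, np.float64(0.5975), np.float64(0.125), '->', np.float64(0.5995), np.float64(0.174)), (285, np.float64(0.6067), np.float64(0.174), '->', np.float64(0.6082), np.float64(0.127))]
150 [(249, np.float64(0.5714), np.float64(0.002), '->', np.float64(0.5847), np.float64(0.132)), (270, np.float64(0.5978), np.float64(0.135), '->', np.float64(0.5995), np.float64(0.174)), (285, np.float64(0.6067), np.float64(0.175), '->', np.float64(0.6081), np.float64(0.131)), (288, np.float64(0.6094), np.float64(0.132), '->', np.float64(0.6098), np.float64(0.138)), (324, np.float64(0.631), np.float64(0.144), '->', np.float64(0.6334), np.float64(0.132))]
152 [(270, np.float64(0.598), np.float64(0.144), '->', np.float64(0.5994), np.float64(0.174)), (285, np.float64(0.6066), np.float64(0.175), '->', np.float64(0.6081), np.float64(0.13)), (288, np.float64(0.6093), np.float64(0.1
[... 3476 characters left out ...]
->', np.float64(0.6204), np.float64(0.153)), (308, np.float64(0.6204), np.float64(0.153), '->', np.float64(0.6203), np.float64(0.16)), (309, np.float64(0.6203), np.float64(0.16), '->', np.float64(0.6203), np.float64(0.166)), (310, np.float64(0.6203), np.float64(0.166), '->', np.float64(0.6204), np.float64(0.171)), (311, np.float64(0.6204), np.float64(0.171), '->', np.float64(0.6202), np.float64(0.177)), (335, np.float64(0.6308), np.float64(0.183), '->', np.float64(0.6393), np.float64(0.14))]
tcp [ 0.6093 -0.2027  0.2016] bay xy 0.6017423308014059 -0.22426831706549552 gamma 0.029906479683751895 F [-1.7944 -5.4457 -0.7461] Fbay -1.987220408700251 -5.378297293842558 gap 0.025829888143876493 8.7
```

View pics/w8z.png

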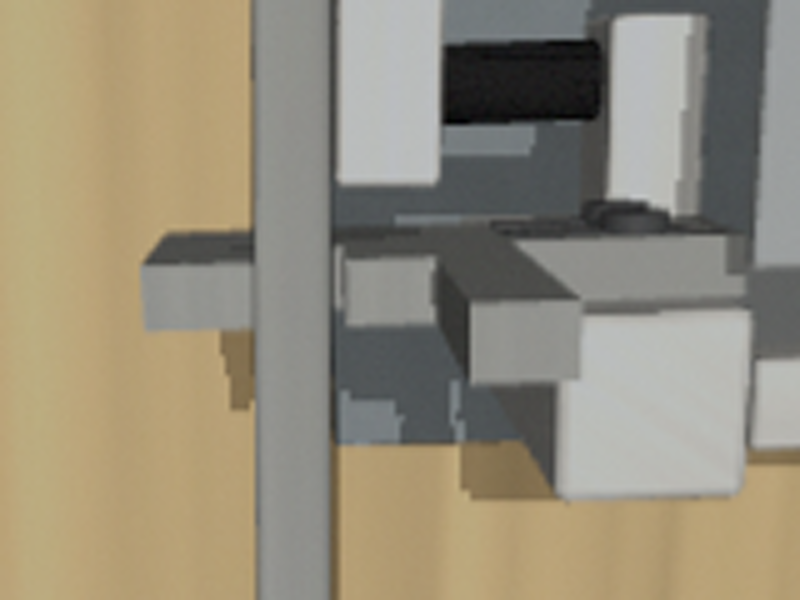

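The bar spans x' 0.599–0.607 and the notch 0.598–0.609, so it is about 1 mm from centre. I'll nudge it in slightly while lowering partway.

```bash
python3 -m creep '{"hand":[24,24,24,24,24],"delta_pos":[[-0.0009,0.0003,0.0025],[-0.0009,0.0002,0.0025],[-0.0009,0.0002,0.0025],[-0.0009,0.0002,0.0025],[-0.0009,0,0.0025]],"turn":[0,0,0,0,0]}'
cat > bar.py <<'E'
from st import *
import sys
c=cam('wrist',sys.argv[1])
for r in (152,156,160,190,220):
    o=[]
    for q in range(248,345):
        p=bydepth(c,(r,q),0)
        if p is not None:o.append((q,p[:2]@xh,p[2],p[:2]@yh))
    o=np.array(o); j=np.where(np.abs(np.diff(o[:,2]))>.004)[0]
    print(r,[(int(o[i,0]),round(float(o[i,1]),4),round(float(o[i,2]),3),'->',round(float(o[i+1,1]),4),round(float(o[i+1,2]),3)) for i in j][:4])
ys=[];zs=[]
for r in range(10,240,5):
    p=bydepth(c,(r,279)); ys.append(-p[1]);zs.append(p[2])
print('bar slope deg->rad',np.arctan(np.polyfit(ys,zs,1)[0]))
st()
E
python3 bar.py w9.png
```

```text
clock: 9.12
tcp_pos: [0.6098, -0.2057, 0.1912]
orientation: [0.0, 0.705, 0.709, -0.0]
wrist_force: [-3.1, -3.1, -2.4]
finger_gap: 0.0258
152 [(269, 0.5983, 0.144, '->', 0.5996, 0.166), (285, 0.6072, 0.166, '->', 0.6085, 0.131), (287, 0.6091, 0.132, '->', 0.6093, 0.144), (308, 0.6204, 0.149, '->', 0.6203, 0.157)]
156 [(269, 0.5983, 0.145, '->', 0.5996, 0.167), (285, 0.6072, 0.167, '->', 0.6084, 0.131), (287, 0.609, 0.132, '->', 0.6093, 0.142), (307, 0.6203, 0.145, '->', 0.6203, 0.151)]
160 [(269, 0.5983, 0.147, '->', 0.5994, 0.166), (285, 0.6071, 0.168, '->', 0.6108, 0.011), (287, 0.6118, 0.011, '->', 0.6093, 0.14), (288, 0.6093, 0.14, '->', 0.6098, 0.146)]
190 [(270, 0.5931, 0.001, '->', 0.5994, 0.169), (285, 0.6067, 0.168, '->', 0.6103, 0.001), (327, 0.6545, 0.001, '->', 0.6361, 0.124), (328, 0.6361, 0.124, '->', 0.6361, 0.128)]
220 [(270, 0.5917, 0.001, '->', 0.5989, 0.17), (285, 0.6063, 0.17, '->', 0.6095, 0.002)]
bar slope deg->rad 0.08426535057886436
tcp [ 0.6097 -0.2058  0.1908] bay xy 0.6020150064079066 -0.22741903230953367 gamma 0.030293048978084457 F [-1.8294 -4.4267 -2.1202] Fbay -1.9858260322943004 -4.358734679810935 gap 0.025673481099313535 9.1667
```

The bar is 0.4 mm from the notch centre. Lowering it into the notch by feel.

```bash
python3 -m creep '{"hand":[24,24,24,24,24],"delta_pos":[[-0.0009,0.0004,0.0025],[-0.0008,0,0.0025],[-0.0008,0,0.0025],[-0.0008,0,0.0025],[-0.0008,0,0.0025]],"turn":[0,0,0,0,0]}'
python3 bar.py w10.png
```

```text
clock: 9.58
tcp_pos: [0.6102, -0.2082, 0.1808]
orientation: [-0.0, 0.705, 0.709, 0.0]
wrist_force: [-3.9, -2.3, -2.0]
finger_gap: 0.0256
152 [(267, 0.598, 0.146, '->', 0.5983, 0.141), (268, 0.5983, 0.141, '->', 0.5985, 0.13), (269, 0.5985, 0.13, '->', 0.6, 0.16), (285, 0.6074, 0.159, '->', 0.6085, 0.132)]
156 [(268, 0.5983, 0.144, '->', 0.5984, 0.13), (269, 0.5984, 0.13, '->', 0.5999, 0.159), (285, 0.6074, 0.159, '->', 0.6085, 0.132), (287, 0.6091, 0.131, '->', 0.6098, 0.147)]
160 [(268, 0.5983, 0.146, '->', 0.5939, 0.0), (269, 0.5939, 0.0, '->', 0.5998, 0.159), (285, 0.6074, 0.159, '->', 0.6109, 0.01), (288, 0.6128, 0.011, '->', 0.6098, 0.146)]
190 [(270, 0.5938, 0.003, '->', 0.5998, 0.159), (285, 0.607, 0.159, '->', 0.6104, 0.002), (329, 0.655, 0.002, '->', 0.6359, 0.125)]
220 [(270, 0.5925, 0.001, '->', 0.5992, 0.161), (285, 0.6066, 0.16, '->', 0.6097, 0.002)]
bar slope deg->rad 0.033440287756416325
tcp [ 0.6101 -0.2083  0.1804] bay xy 0.6023313232931566 -0.22991815315102504 gamma 0.029706128918887367 F [-2.8694 -3.243  -3.1529] Fbay -2.983102943199143 -3.138799193317475 gap 0.02604330549944697 9.6333
```

The bar underside is at about 0.139 m, below the lip top and centred in the notch, with no contact force. Lowering it the rest of the way.

```bash
python3 -m creep '{"hand":[24,24,24,24,24],"delta_pos":[[-0.0006,0,0.002],[-0.0006,0,0.002],[-0.0006,0,0.002],[-0.0006,0,0.002],[-0.0005,0,0.002]],"turn":[0,0,0,0,0]}'
python3 bar.py w11.png
```

```text
clock: 10.05
tcp_pos: [0.6102, -0.2099, 0.1727]
orientation: [-0.001, 0.705, 0.709, 0.0]
wrist_force: [-2.2, 1.4, -0.1]
finger_gap: 0.0258
152 [(267, 0.5982, 0.145, '->', 0.5983, 0.135), (268, 0.5983, 0.135, '->', 0.5987, 0.131), (269, 0.5987, 0.131, '->', 0.5999, 0.153), (285, 0.6073, 0.153, '->', 0.6083, 0.13)]
156 [(267, 0.5981, 0.146, '->', 0.5983, 0.138), (268, 0.5983, 0.138, '->', 0.5986, 0.131), (269, 0.5986, 0.131, '->', 0.5999, 0.153), (285, 0.6073, 0.153, '->', 0.6082, 0.131)]
160 [(267, 0.598, 0.145, '->', 0.5931, 0.001), (269, 0.594, 0.001, '->', 0.5998, 0.152), (285, 0.6072, 0.154, '->', 0.6106, 0.011), (310, 0.6334, 0.012, '->', 0.6203, 0.151)]
190 [(270, 0.594, 0.003, '->', 0.5998, 0.154), (285, 0.6069, 0.154, '->', 0.6101, 0.001), (330, 0.6547, 0.002, '->', 0.6363, 0.118), (331, 0.6363, 0.118, '->', 0.6359, 0.123)]
220 [(270, 0.5927, 0.001, '->', 0.5991, 0.152), (285, 0.6065, 0.154, '->', 0.6094, 0.002)]
bar slope deg->rad -0.00011961680204516372
tcp [ 0.6102 -0.2099  0.1728] bay xy 0.6023679038056612 -0.23149898702344374 gamma 0.029137804155301216 F [-2.9692  0.12   -1.6455] Fbay -2.96300501776352 0.225649040721058 gap 0.025669310671259018 10.1
```

View pics/w11.png

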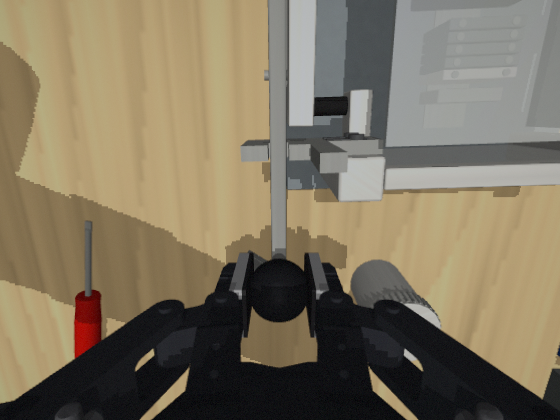

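The bar is level (slope 0.000 rad) and seated in the notch, with the lip at col 267 and the land beyond col 287. Releasing, then backing straight up.

```bash
python3 -m creep '{"hand":[34,40,50,60,70],"delta_pos":[[0,0,0],[0,0,0],[0,0,0],[0,0,0],[0,0,0]],"turn":[0,0,0,0,0]}'
python3 -m creep '{"hand":[70,70,70,70,70],"delta_pos":[[0,0,0],[0,0,-0.008],[0,0,-0.02],[0,0,-0.03],[0,0,-0.03]],"turn":[0,0,0,0,0]}'
python3 bar.py w12.png; python3 -c "
from h import *
c=cam('scene','s12.png')
import cv2
a=cv2.imread('pics/s12.png')[130:300,130:340];b=cv2.imread('pics/w12.png')
cv2.imwrite('pics/f12.png',np.hstack([cv2.resize(a,(420,340)),b[60:400,180:540]]))"
```

```text
clock: 10.52
tcp_pos: [0.6108, -0.2108, 0.1736]
orientation: [0.001, 0.705, 0.709, 0.0]
wrist_force: [-0.6, -0.4, -0.5]
finger_gap: 0.0694
clock: 10.93
tcp_pos: [0.6097, -0.2104, 0.244]
orientation: [-0.001, 0.705, 0.709, -0.0]
wrist_force: [-0.6, -0.3, -0.2]
finger_gap: 0.0698
152 [(271, 0.5936, 0.001, '->', 0.5987, 0.153), (282, 0.6059, 0.154, '->', 0.6081, 0.001), (284, 0.6093, 0.003, '->', 0.6104, 0.01), (307, 0.6362, 0.011, '->', 0.6361, 0.025)]
156 [(271, 0.5935, 0.003, '->', 0.5986, 0.154), (282, 0.6058, 0.152, '->', 0.608, 0.002), (284, 0.6092, 0.001, '->', 0.6103, 0.011), (308, 0.6373, 0.012, '->', 0.636, 0.038)]
160 [(271, 0.5933, 0.003, '->', 0.5985, 0.154), (282, 0.6057, 0.153, '->', 0.6079, 0.001), (284, 0.6091, 0.002, '->', 0.6101, 0.011), (311, 0.6408, 0.012, '->', 0.6359, 0.071)]
190 [(271, 0.5919, 0.001, '->', 0.5977, 0.153), (282, 0.6051, 0.152, '->', 0.6069, 0.001)]
220 [(258, 0.5736, 0.0, '->', 0.5892, 0.184), (294, 0.6125, 0.183, '->', 0.6214, 0.001)]
bar slope deg->rad 0.1488495030993169
tcp [ 0.6117 -0.2114  0.2503] bay xy 0.6037891895942507 -0.23300336855704915 gamma 0.02965106812429488 F [1.7854 0.0392 4.1186] Fbay 1.7856988869008295 -0.02435723303880112 gap 0.06985906622098668 10.9833
```

View pics/f12.png

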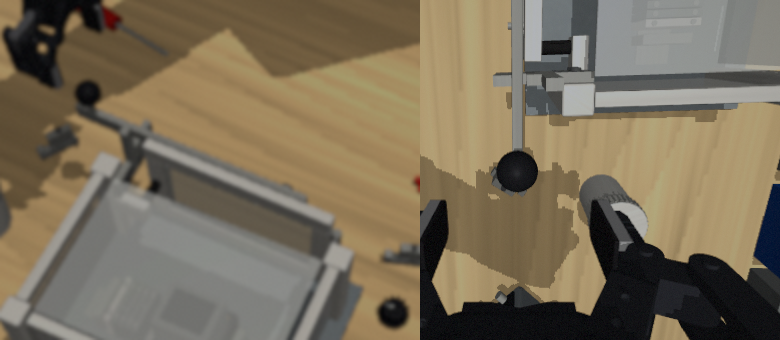

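The gate is held with the knob free (slope fit above was spoiled by the knob rows). One idle call, then a final check.

```bash
python3 -m creep '{"hand":[70,70,70,70,70],"delta_pos":[[0,0,0],[0,0,0],[0,0,0],[0,0,0],[0,0,0]],"turn":[0,0,0,0,0]}'
python3 - <<'E'
from st import *
c=cam('wrist','w13.png'); P=[]
for r in range(10,195,5):
    p=bydepth(c,(r,277)); P.append((p[:2]@xh,-(p[:2]@yh),p[2]))
P=np.array(P); print('bar angle',np.polyfit(P[:,1],P[:,2],1)[0],'z',P[::6,2])
for r in (10,40,70,100,180):
    q=[bydepth(c,(r,k),0) for k in range(255,300)]; q=[p[:2]@xh for p in q if p is not None and .148<p[2]<.158]; print(r,min(q),max(q))
st(); 
s=cam('scene'); w=env.pinpoint('scene','latch_knob')[0]['location'];t=cam('top');v=env.pinpoint('top','latch_knob')[0]['location'];print('knob',tri(ray(s,w),ray(t,v)))
E
```

```text
clock: 11.45
tcp_pos: [0.6098, -0.2104, 0.2424]
orientation: [-0.001, 0.705, 0.709, -0.0]
wrist_force: [-0.2, 0.6, -0.2]
finger_gap: 0.0697
bar angle -0.0018793165767733843 z [0.1542 0.1537 0.1538 0.1534 0.1534 0.1535 0.1539]
10 0.6012532392121497 0.6186794570949793
40 0.6006311582098885 0.6186196669387036
70 0.5999744423250165 0.6184911327996289
100 0.5993112570410987 0.6183511436135093
180 0.5980277535673933 0.6053271084276622
tcp [ 0.6099 -0.2105  0.2426] bay xy 0.6020002636714982 -0.23206249486706512 gamma 0.029619607507918304 F [-1.4914  0.7319 -0.0792] Fbay -1.4643717701769516 0.784513035487765 gap 0.06971300904330768 11.5
knob (array([ 0.6117, -0.2094,  0.1888]), np.float64(0.009704127666311435))
```

View pics/w13.png

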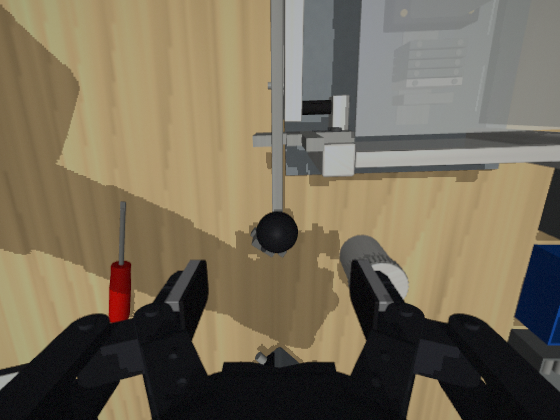

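The bar is level (−0.002 rad) and lies in the notch against the lip. The gate is at about 0.03 rad, nothing is touching it, and the loose things have not moved. Handing in.

```bash
python3 -c "
from workcell import env
print(env.hand_in())"
```

```text
the job is handed in; nothing more can be done
None
```

The gate is shut and latched, and I handed the job in at about 11.6 s of the 48 s. The hand-in gives no verdict, so these are my own checks.

**What I did:**
- I gripped the ball knob with the jaws square to the gate and lifted the bar to about 0.13 rad.
- I swung the gate in along its arc, stopping to look twice. The wrist camera showed the keeper set about 6 mm towards the robot, and the last stop put the bar over the notch.
- I lowered the bar in small steps until it lay level, then opened the fingers and backed straight up.

**Last checks:**
- **Bar:** level in the wrist depth image, −0.002 rad, lying in the notch against the lip.
- **Gate:** held at roughly 0.03 rad against its buffer after release, inside the 0.053 limit.
- **Forces:** the readings I took at the wrist stayed below about 8 N. I never pushed against the horn or land.
- **Loose things:** those in the last wrist view look undisturbed. I did not measure the bystanders again, and not all of them are in that view.

**Disagreements:**
- The final two-camera fix on the knob was poor: the sight lines missed each other by 10 mm, and it read 0.189 m high instead of 0.182 m. I relied on the wrist depth image instead.
- One bar-angle fit just after release read 0.149 rad because the knob was in the fitted pixels. The repeat without the knob gave the −0.002 rad above.

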